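Find the balance point of a heat-sink module on a domed stand

ROBOT

A 6-joint arm with a two-finger parallel gripper is mounted at the origin on the work surface. World frame = base frame: x ahead of the robot, y to its left, z up, the work surface at z = 0. Lengths are in m, angles in rad, forces in N, time in s.
With the tool pointing down it reaches from about 0.425 to 0.95 m from the base axis. Payload 3.5 kg.
Tool frame: the origin (TCP) lies between the finger pads; the fingertips stand 19 mm ahead of it and the grasp point (between the pads) is the TCP; z points along the fingers, y is the line along which they close (so a half turn about z gives the same grasp; the last joint's range is limited). The gripper opens to 85 mm and grips with 20 to 120 N. Pads are 22 mm wide; open, the fingers measure 114 mm over their backs; the gripper's body (76 mm by 85 mm) begins 54 mm behind the grasp point. The pads swing forward as they close: fully open they stand 13 mm farther back than shut.
Start: joints at [1.19, 0.286, 1.577, -0, 1.279, -0.15], TCP at [0.154, 0.657, 0.25] pointing down, gripper open.
Joint ranges: [-2.77, 2.77], [-0.9, 2.22], [0.21, 2.48], [-1.53, 4.67], [0.24, 2.81], [-2.84, 2.84]. Speed limits (rad/s): [2.79, 2.79, 3.14, 3.14, 3.14, 3.14].

INTERFACE

Orientations are given as a unit quaternion [x, y, z, w].
In Python, from plant import monitor, eyes, ctrl gives the robot as it stands.
- The arm moves only by the shell command python3 -m handwheel 'ROWS' [FORCE]. ROWS is JSON, a list of rows, each a list of 7 numbers: the shift along the tool's x, y, z in units of 40 cm (1.0 is 40 cm), then the turn, a rotation vector about the tool's x, y, z in units of pi rad (1.0 is pi rad), then the opening, from -1 (shut) to 1 (fully open). A call has 1 to 12 rows; each row is the pose to reach, as a shift and turn from the pose commanded when the call began, along the tool's axes at that moment, turning the shorter way round; what a row does not reach only later rows make up. A row lasts 1/8 s, in which the tool goes at most 62.5 mm and 10.7 degrees, less where a joint would pass 70% of its speed; a pose out of reach is approached as far as the arm can. A call with a number of a shift or a turn outside -1 to 1 is refused whole. A call with a gripper value outside its range is refused whole. The fingers move at their own pace and stop on an object; FORCE is the grip in N (left out, the last holds). Time passes only in rows, so rows that repeat a pose let the fingers close. It gives the time, the measured TCP pose, the force, the opening and the grip force at its end, in the units of the state.
- monitor.get_state(): the state, without advancing time (a new reading comes with each control period).
- eyes.read_camera(name): name is "side" or "top"; returns the picture (384x512x3 uint8, red, green, blue); there is no depth.
- eyes.camera_params(name): a dict with "K" (3x3 intrinsics, pixels), "R" (3x3) and "t" (3): a world point X has camera coordinates R X + t. Camera axes: x right, y down, z forward; pixel columns grow to the right and rows downward; lengths in m; the calibration is good to about 2 mm. A picture is of the moment at which its call begins. camera_params takes no time and is no camera call.
- ctrl.sign_off(): hands the job in; it is judged then, once.
The state is a dict: "time": time; "qpos": joint angles; "dq": joint speeds; "joint_efforts": joint torques, N m; "eef_pos": TCP position; "tcp_rot": TCP orientation; "contact_force": force on the tool from outside, world axes, zero at the start; "wrist_torque": the same for the moment, N m; "opening": opening from 0.0 (shut) to 1.0 (fully open); "finger_force": force on a finger pad.
Only numpy, scipy, OpenCV 4.12 (cv2) and the standard library are available. Lean on these libraries where they do the work, as an engineer would, in place of code of your own. Each camera call takes 0.05 s, during which the arm holds its last target. There are 200 camera calls.

TASK

The repaired heat-sink module will hang from a single bracket, so its balance point has to be found. Pull the drawer of the blue cabinet well open by its handle, take the module out and gently balance it, flat side down, on top of the orange dome, so that it stays there level and still on its own; its end blocks weigh unlike amounts, so do not trust its middle to be the balance point. Leave the fan, the spool, the bottle and the mug round about standing where they are.

Things in the scene. Friction and masses are not known exactly. Their poses are not given: they have to be found in the camera images.
- cab_front (a point): middle of the upper front edge of the blue sheet-metal cabinet (240 deep, 260 wide, 150 high, fixed), 150 above the bench; its x points into the cabinet, y along the front, z up. Its one drawer opens towards -x and carries a plywood ramp on which the module lies, low end towards the drawer front
- drawer (a joint): drawer slide, m: 0 shut, 0.21 fully out; slides out along -x of cab_front, friction about 2 N. The front panel is 15 thick and stands before the cabinet's front face, its upper edge 134 above the bench; inside, the drawer is 225 wide with side walls reaching 62 above the bench
- drawer_handle (a point): middle of the drawer's steel bar handle, a round bar 110 long lying along the front (y), 35 in front of the drawer front and 109 above the bench; moves with the drawer
- module: heat-sink module, 150 (x) x 36 (y): finned bar 26 high, black end blocks 30 long, 32 high; flat underside. Origin mid-underside, z out of the top. Starts in the drawer on the ramp, rising 25 degrees to its +x, so z leans to the drawer front. 0.18 to 0.52 kg; hidden centre of mass on the centre line, 15 above the underside, between 22 to the -x and 35 to the +x side of the middle
- dome_top (a point): highest point of the orange rubber dome on the round balancing stand, 110 above the bench; the dome is a hemisphere of radius 55, on a steel column of the same radius and a round foot of radius 75. The stand is fixed
- fan: bystander: black square cooling fan lying flat, 80 x 80 x 25; origin at the centre of its underside
- spool: bystander: green spool standing on end, diameter 54, 42 high; origin at the centre of its underside
- flux: bystander: small amber bottle with a white cap, diameter 48, 110 high; origin at the centre of its underside
- mug: bystander: white mug, diameter 76, 85 high, with a handle; origin at the centre of its underside
Things that resemble listed ones, but are neither listed nor needed, are in the scene too. Leave any green or purple look-alike of the part that bears dome_top alone.

How it is judged:
On the way, in this order (a step that is already met when the one before it is completed fails the run):
1. the drawer is pulled at least 150 mm open (value of joint drawer above 0.15 m), for 0.2 s.
2. the module is lifted clear of the drawer (origin more than 115 mm above the bench) (height (world z) of module above 0.115 m), for 0.2 s.
At the end, for the whole second after the job is handed in: the module rests by itself on top of the dome, underside down, released and still, level within about 8 degrees (0.14 rad), its middle within 55 mm of the dome's top in plan (angle between module's own z axis and vertical below 0.14 rad and contact force between module and stand above 1 N and horizontal distance between module and dome_top below 0.055 m and height (world z) of module between 0.1 and 0.125 m and linear speed of module below 0.02 m/s and angular speed of module below 0.2 rad/s and contact force between the fingers and module below 0.1 N); the robot touches nothing.
It fails at once if a bystander is shoved more than 40 mm or knocked over (distance of any of fan, spool, flux, mug from where it was at the start of the episode above 0.04 m or angle between any of fan, spool, flux, mug's own z axis and vertical above 0.5 rad).
It fails at once if the module is banged on the dome (more than 40 N) (contact force between module and stand above 40 N).
It also fails if it takes over 72 s, if anything falls off the work surface, if the arm or the gripper's body presses on something with over 40 N, if the wrist force passes 120 N, or if a joint passes its speed limit or range.

## Working session

There is one attempt and no reset: what is moved stays moved. The work goes in short steps, Python scripts to look and compute and a shell command to move; the robot and the scene stay as the last step left them, time stands still between calls to the robot, and variables do not carry over. Pictures are saved under pics/ and viewed, at most 14 in all, crops included, and the job is handed in when it is done.

```bash
ls; mkdir -p pics
python3 - <<'E'
from plant import monitor, eyes, ctrl
import cv2,numpy as np
for n in("side","top"):
    im=eyes.read_camera(n); cv2.imwrite(f"pics/{n}0.png",im[:,:,::-1])
    p=eyes.camera_params(n); print(n,{k:np.round(v,4).tolist() for k,v in p.items()}, (-np.array(p["R"]).T@p["t"]).round(3))
print(monitor.get_state())
E
```

```text
pics
side {'K': [[448.585, 0.0, 253.4439], [0.0, 448.585, 193.3807], [0.0, 0.0, 1.0]], 'R': [[-0.9494, -0.3139, 0.0039], [-0.1924, 0.5719, -0.7974], [0.2481, -0.7579, -0.6034]], 't': [0.4769, 0.2848, 1.0567]} [0.245 0.788 0.863]
top {'K': [[349.26, 0.0, 251.3917], [0.0, 349.26, 186.7401], [0.0, 0.0, 1.0]], 'R': [[-0.025, -0.9997, -0.0016], [-0.9848, 0.0249, -0.1716], [0.1716, -0.0027, -0.9852]], 't': [-0.1351, 0.5555, 1.1498]} [ 0.346 -0.146  1.228]
{'time': 0.1, 'qpos': array([ 1.18999433e+00,  2.87144360e-01,  1.57802241e+00, -1.05004063e-05,
        1.27861011e+00, -1.50030117e-01]), 'dq': array([-0.00101195, -0.00010327, -0.00173702,  0.00035792, -0.00024532,
       -0.00140788]), 'joint_efforts': array([ 6.30588038e-04, -4.07301199e+01, -2.93698597e+01, -8.34039474e-05,
        3.47433161e-03,  7.01611270e-06]), 'eef_pos': array([0.15417786, 0.65658915, 0.24904503]), 'tcp_rot': array([ 1.15128495e-01,  9.93350007e-01, -1.05519156e-03, -2.81623582e-04]), 'contact_force': array([ 0.53609597,  0.79850643, -0.05406332]), 'wrist_torque': array([ 0.01121943, -0.0222881 , -0.02030529]), 'finger_force': 0.0, 'opening': 1.002187048188903}
```

View pics/side0.png

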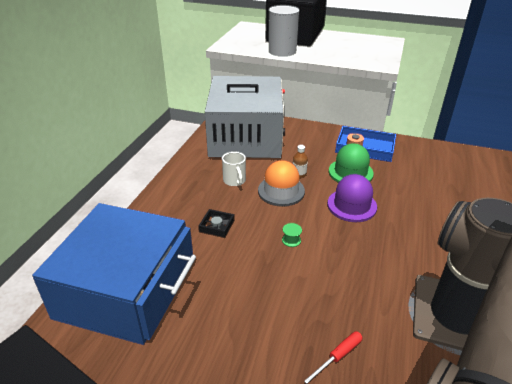

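View pics/top0.png

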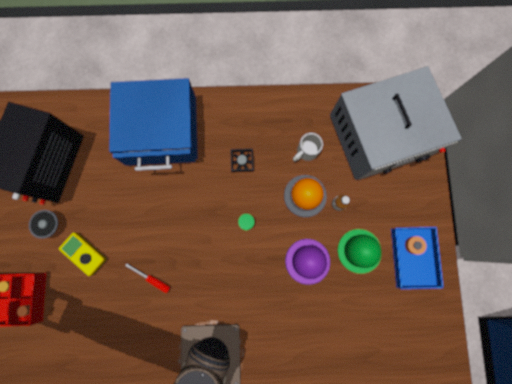

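Side: cabinet with handle (178,272), orange dome (282,178), fan (217,223), spool (291,235), mug (234,168), bottle (301,161). Top: cabinet (152,120), handle (153,167), orange dome (307,193). There are three domes in the top view: purple (308,261), green (360,250) and orange (307,193). The orange one fits dome_top. I'll enlarge both areas to confirm.

Run:
```python
import cv2,numpy as np
s=cv2.imread("pics/side0.png");t=cv2.imread("pics/top0.png")
c=lambda im,u,v,w,h,f:cv2.resize(im[v:v+h,u:u+w],None,fx=f,fy=f,interpolation=cv2.INTER_CUBIC)
a=c(t,100,70,100,110,4)[:, :400]; b=c(s,120,180,100,110,4)
d=c(t,280,170,100,40,4); e=c(s,240,150,100,40,4)
cv2.imwrite("pics/crop1.png",np.vstack([np.hstack([a,b]),np.hstack([d,e])]))
```

```text
(no output)
```

View pics/crop1.png

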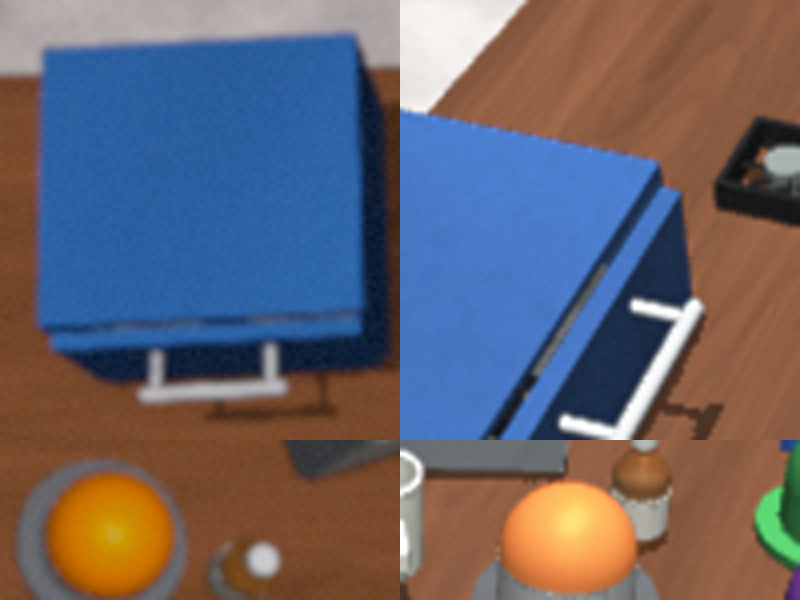

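The crop confirms the dome: orange, on a grey foot, with the bottle to its right. The blue cabinet has a steel bar handle, with ends at about (135,169) and (172,167) in the top view.

```bash
cat > h.py <<'E'
import numpy as np,cv2
from plant import monitor, eyes
from scipy.spatial.transform import Rotation as Ro
P={n:eyes.camera_params(n) for n in("side","top")}
def ray(n,uv):
    p=P[n];R=np.array(p["R"]);d=R.T@np.linalg.inv(p["K"])@[*uv,1.];return -R.T@np.array(p["t"]),d/np.linalg.norm(d)
def atz(n,uv,z):
    c,d=ray(n,uv);return c+d*(z-c[2])/d[2]
def tri(a,b):
    A=np.zeros((3,3));y=np.zeros(3);L=[ray("side",a),ray("top",b)]
    for c,d in L: M=np.eye(3)-np.outer(d,d);A+=M;y+=M@c
    X=np.linalg.solve(A,y);return X,[round(float(np.linalg.norm((np.eye(3)-np.outer(d,d))@(X-c))),4) for c,d in L]
def proj(n,X):
    p=P[n];x=np.array(p["K"])@(np.array(p["R"])@X+p["t"]);return x[:2]/x[2]
def rows(dp,axis_turn_world=np.zeros(3)):
    s=monitor.get_state();R=Ro.from_quat(s["tcp_rot"]);return (R.inv().apply(dp)/.4).round(4)
E
python3 - <<'E'
from h import *
np.set_printoptions(precision=4,suppress=True)
a,b=atz("top",(135,169),.109),atz("top",(171.75,166.75),.109);print("handle",a,b,(a+b)/2,np.linalg.norm(a-b))
c=[atz("top",q,.15) for q in((109.5,152),(190.5,147.5),(188.8,79.2),(111.2,82.5))]
for q in c:print(q)
print("front mid",(c[0]+c[1])/2,"w",np.linalg.norm(c[0]-c[1]),"depth",np.linalg.norm(c[0]-c[3]),np.linalg.norm(c[1]-c[2]))
print("yaw front",np.degrees(np.arctan2(*(c[0]-c[1])[[1,0]])),"handle",np.degrees(np.arctan2(*(a-b)[[1,0]])))
print("handle side", atz("side",(120+700/4,180+305/4),.109) if 0 else atz("side",(120+298/4,180+303/4),.109), atz("side",(120+225/4,180+438/4),.109))
cen={}
for n in("side","top"):
    im=cv2.imread(f"pics/{n}0.png");hs=cv2.cvtColor(im,cv2.COLOR_BGR2HSV)
    m=cv2.inRange(hs,(5,170,150),(22,255,255));k,l,st,ce=cv2.connectedComponentsWithStats(m)
    i=1+np.argmax(st[1:,4]);print(n,st[i],ce[i]);cs=max(cv2.findContours((l==i).astype(np.uint8),0,1)[0],key=len)
    pts=cs[:,0,:].astype(float)
    cen[n]=pts
from scipy.optimize import least_squares
# sphere tangent: angle of rays to centre
def res(X,only=None):
    r=[]
    for n,p in cen.items():
        q=proj(n,np.array([X[0],X[1],.055]))
        if n=="side": p=p[p[:,1]<q[1]-2]
        else: p=p
        for u in p[::1]:
            c,d=ray(n,u);v=np.array([X[0],X[1],.055])-c
            r.append(np.linalg.norm(np.cross(v,d))-.055-.0005)
    r=np.array(r); return np.array([np.sqrt((r**2).mean())*1e2])if 0 else r
from scipy.optimize import minimize
f=lambda X:np.mean(np.minimum(np.abs(res(X)),.006))
m=minimize(f,atz("top",cen["top"].mean(0),.055)[:2],method="Nelder-Mead");print("dome",m.x,m.fun)
for n,uv,z in(("mug",(313,145),.085),("flux",(346,200),.11),("spool",(247,221),.042),("fan",(242,160),.025)):print(n,atz("top",uv,z))
print(atz("side",(291,230),.042),atz("side",(217,219),.025),atz("side",(301,148),.11))
E
```

```text
handle [0.6101 0.2316 0.109 ] [0.6146 0.111  0.109 ] [0.6123 0.1713 0.109 ] 0.12062026048820162
[0.6581 0.3009 0.15  ]
[0.6663 0.0426 0.15  ]
[0.9007 0.0494 0.15  ]
[0.8957 0.3059 0.15  ]
front mid [0.6622 0.1717 0.15  ] w 0.25844268131404663 depth 0.23764893862294692 0.23448969282517937
yaw front 91.83544910717738 handle 92.1436682557897
handle side [0.6105 0.1158 0.109 ] [0.6056 0.2222 0.109 ]
side [265 160  34  28 369] [280.4851 178.2249]
top [293 178  30  31 706] [307.4108 193.1799]
dome [ 0.5307 -0.3384] 0.004047414774932753
mug [ 0.6838 -0.3614  0.085 ]
flux [ 0.49   -0.4529  0.11  ]
spool [ 0.4355 -0.1312  0.042 ]
fan [ 0.6529 -0.1183  0.025 ]
[ 0.4333 -0.1183  0.042 ] [ 0.6509 -0.1153  0.025 ] [ 0.486  -0.4361  0.11  ]
```

Run:
```python
from h import *
from scipy.optimize import minimize
np.set_printoptions(precision=4,suppress=True)
cen={}
for n,c0 in(("side",(282,178)),("top",(307,193))):
    im=cv2.imread(f"pics/{n}0.png");hs=cv2.cvtColor(im,cv2.COLOR_BGR2HSV)
    m=cv2.inRange(hs,(4,110,60),(24,255,255));w=np.zeros_like(m)
    cv2.circle(w,c0,26,255,-1);m&=w
    if n=="top":m=cv2.inRange(hs,(4,215,110),(24,255,255))&w
    k,l,st,ce=cv2.connectedComponentsWithStats(m);i=l[c0[1],c0[0]]
    print(n,st[i],ce[i]);cen[n]=max(cv2.findContours((l==i).astype(np.uint8),0,1)[0],key=len)[:,0,:].astype(float)
def err(n,X):
    C=np.array([X[0],X[1],.055]);q=proj(n,C);p=cen[n]
    if n=="side":p=p[p[:,1]<q[1]-4]
    r=[]
    for u in p:
        c,d=ray(n,u);r.append(np.linalg.norm(np.cross(C-c,d))-.0545)
    return np.array(r)
for S in(["side"],["top"],["side","top"]):
    f=lambda X:np.mean(np.minimum(np.abs(np.concatenate([err(n,X) for n in S])),.006))
    m=minimize(f,(.535,-.338),method="Nelder-Mead");print(S,m.x,m.fun,[np.round(np.mean(err(n,m.x)),4) for n in S])
s=monitor.get_state();print(rows(np.array([.611,.170,.25])-s["eef_pos"]))
```

```text
side [ 256  152   53   39 1249] [281.2418 171.8094]
top [     0      0    512    384 195898] [255.3131 191.493 ]
['side'] [ 0.547  -0.3378] 0.004512543287272474 [np.float64(0.0169)]
['top'] [ 0.535 -0.338] 0.006000000000000001 [np.float64(0.6533)]
['side', 'top'] [ 0.547  -0.3378] 0.00593705709150258 [np.float64(0.0169), np.float64(0.6545)]
[-1.39   -0.923  -0.0008]
```

```bash
python3 -m handwheel '[[-0.7,-0.46,0,0,0,0.416,-0.3],[-0.7,-0.46,0,0,0,0.416,-0.3],[-0.7,-0.46,0,0,0,0.416,-0.3],[-0.7,-0.46,0,0,0,0.416,-0.3],[-0.7,-0.46,0,0,0,0.416,-0.3],[-0.7,-0.46,0,0,0,0.416,-0.3],[-0.7,-0.46,0,0,0,0.416,-0.3],[-0.7,-0.46,0,0,0,0.416,-0.3]]' 40
python3 - <<'E'
from h import *
s=monitor.get_state();print(Ro.from_quat(s["tcp_rot"]).as_matrix().round(3),rows(np.array([.611,.170,.25])-s["eef_pos"]))
E
python3 - <<'E'
from h import *
from scipy.optimize import minimize
for n,c0 in(("side",(282,178)),("top",(307,193))):
    im=cv2.imread(f"pics/{n}0.png").astype(float)
    C=lambda X:np.array([X[0],X[1],.055])
    # orange-ness r-b, subpixel: model mask via ray tests
    o=(im[...,2]-im[...,0]);sat=o/np.maximum(im[...,2],1)
    y,x=np.mgrid[c0[1]-32:c0[1]+33,c0[0]-32:c0[0]+33]
    hue=cv2.cvtColor(im.astype(np.uint8),cv2.COLOR_BGR2HSV)
    print(n,"row profile",[tuple(int(v) for v in hue[c0[1],u]) for u in range(c0[0]-23,c0[0]-12,2)],[tuple(int(v) for v in hue[c0[1],u]) for u in range(c0[0]+12,c0[0]+22,2)])
    print("col",[tuple(int(v) for v in hue[v_,c0[0]]) for v_ in range(c0[1]-24,c0[1]-10,2)],[tuple(int(v) for v in hue[v_,c0[0]]) for v_ in range(c0[1]+6,c0[1]+22,2)])
E
```

```text
time: 1.1
eef_pos: [0.3849, 0.4134, 0.2498]
tcp_rot: [0.695, 0.719, -0.0, -0.0]
contact_force: [-0.8, -0.2, 0.1]
opening: 0.352
finger_force: 0.0
[[-0.034  0.999 -0.001]
 [ 0.999  0.034 -0.001]
 [-0.001 -0.001 -1.   ]] [-6.275e-01  5.439e-01 -6.000e-04]
side row profile [(10, 135, 142), (10, 137, 147), (11, 136, 146), (12, 182, 153), (11, 183, 198), (12, 181, 224)] [(12, 178, 241), (12, 179, 229), (11, 181, 190), (11, 143, 96), (11, 138, 131)]
col [(11, 136, 141), (10, 139, 145), (11, 136, 144), (11, 166, 212), (17, 162, 254), (19, 156, 253), (21, 151, 253)] [(12, 180, 230), (11, 184, 215), (12, 96, 170), (90, 7, 150), (98, 7, 148), (100, 5, 150), (90, 7, 150), (90, 7, 148)]
top row profile [(3, 45, 102), (116, 16, 114), (109, 19, 110), (5, 46, 94), (15, 239, 143), (16, 255, 178)] [(17, 255, 205), (16, 255, 187), (10, 135, 147), (171, 17, 105), (11, 145, 120)]
col [(12, 171, 115), (11, 164, 118), (12, 161, 122), (3, 47, 113), (7, 85, 120), (16, 255, 173), (17, 255, 197)] [(19, 255, 204), (18, 255, 205), (17, 255, 205), (17, 255, 194), (16, 255, 175), (11, 171, 127), (120, 12, 103), (109, 24, 115)]
```

```bash
python3 -m handwheel '[[-0.628,0.544,0,0,0,0,-0.3],[-0.628,0.544,0,0,0,0,-0.3],[-0.628,0.544,0,0,0,0,-0.3],[-0.628,0.544,0,0,0,0,-0.3],[-0.628,0.544,0,0,0,0,-0.3],[-0.628,0.544,0,0,0,0,-0.3],[-0.628,0.544,0,0,0,0,-0.3]]'
python3 - <<'E'
from h import *
from scipy.optimize import least_squares
cen={}
for n,c0 in(("side",(282,178)),("top",(307,193))):
    im=cv2.imread(f"pics/{n}0.png").astype(float);o=im[...,2]-im[...,0]
    m=(o>95).astype(np.uint8);k,l,st,ce=cv2.connectedComponentsWithStats(m,connectivity=4);i=l[c0[1],c0[0]]
    p=max(cv2.findContours((l==i).astype(np.uint8),0,1)[0],key=len)[:,0,:].astype(float);print(n,st[i])
    cen[n]=p
def err(n,X):
    C=np.array([X[0],X[1],.055]);q=proj(n,C);p=cen[n]
    if n=="side":p=p[p[:,1]<q[1]-4]
    r=[]
    for u in p:
        c,d=ray(n,u);r.append(np.linalg.norm(np.cross(C-c,d))-X[2])
    return np.array(r)
for S in(["side"],["top"],["side","top"]):
    g=lambda X:np.median
    m=None
    from scipy.optimize import minimize
    f=lambda X:np.mean(np.abs(np.concatenate([err(n,X) for n in S])))
    m=minimize(f,(.535,-.338,.0545),method="Nelder-Mead");print(S,m.x,m.fun)
s=monitor.get_state();print(s["eef_pos"],s["opening"])
E
```

```text
time: 1.98
eef_pos: [0.6108, 0.1697, 0.2497]
tcp_rot: [0.695, 0.719, -0.0, -0.001]
contact_force: [0.1, -0.1, 0.1]
opening: 0.35
finger_force: 0.0
side [265 160  34  28 768]
top [292 178  31  31 761]
['side'] [ 0.52231822 -0.33809426  0.05213496] 0.0007012130931671126
['top'] [ 0.52344665 -0.33723476  0.05093438] 0.0007621712563455569
['side', 'top'] [ 0.52314294 -0.33762704  0.05133208] 0.0009562986084455276
[0.61080772 0.16972613 0.2497037 ] 0.3496118778394873
```

```bash
python3 -m handwheel '[[0,0,0.1,0,0,0,-0.42],[0,0,0.2,0,0,0,-0.42],[0,0,0.28,0,0,0,-0.42],[0,0,0.35,0,0,0,-0.42],[0,0,0.35,0,0,0,-0.42],[0,0,0.35,0,0,0,-1],[0,0,0.35,0,0,0,-1],[0,0,0.35,0,0,0,-1],[0,0,0.35,0,0,0,-1],[0,0,0.35,0,0,0,-1]]' 60
python3 - <<'E'
from h import *
for n in("side","top"): cv2.imwrite(f"pics/{n}1.png",eyes.read_camera(n)[:,:,::-1])
E
```

```text
time: 3.22
eef_pos: [0.6101, 0.1721, 0.1107]
tcp_rot: [0.695, 0.719, 0.001, -0.001]
contact_force: [-1.1, 7.3, 0.2]
opening: 0.106
finger_force: 58.5
```

```bash
python3 -m handwheel '[[0,-0.04,0,0,0,0,-1],[0,-0.09,0,0,0,0,-1],[0,-0.14,0,0,0,0,-1],[0,-0.19,0,0,0,0,-1],[0,-0.24,0,0,0,0,-1],[0,-0.29,0,0,0,0,-1],[0,-0.34,0,0,0,0,-1],[0,-0.39,0,0,0,0,-1],[0,-0.44,0,0,0,0,-1],[0,-0.48,0,0,0,0,-1],[0,-0.48,0,0,0,0,-1],[0,-0.48,0,0,0,0,-1]]'
```

```text
time: 4.82
eef_pos: [0.4175, 0.1663, 0.1106]
tcp_rot: [0.696, 0.718, 0.002, -0.003]
contact_force: [-2.2, 12.0, 1.4]
opening: 0.102
finger_force: 60.8
```

```bash
python3 -m handwheel '[[0,-0.48,0,0,0,0,-0.42],[0,-0.48,0,0,0,0,-0.42],[0,-0.48,0,0,0,0,-0.42],[0,-0.48,-0.1,0,0,0,-0.42],[0,-0.48,-0.25,0,0,0,-0.42],[0,-0.48,-0.4,0,0,0,0],[-0.3,-0.4,-0.45,0,0,0,0],[-0.5,-0.3,-0.45,0,0,0,0],[-0.6,-0.3,-0.45,0,0,0,0],[-0.6,-0.3,-0.45,0,0,0,0]]'
python3 - <<'E'
from h import *
o=[]
for n in("side","top"):
    im=eyes.read_camera(n)[:,:,::-1];cv2.imwrite(f"pics/{n}2.png",im)
    u,v,w,h=(110,200,130,160) if n=="side" else (95,130,130,160)
    o.append(cv2.resize(im[v:v+h,u:u+w],(390,480),interpolation=cv2.INTER_CUBIC))
cv2.imwrite("pics/crop2.png",np.hstack(o));print(monitor.get_state()["eef_pos"])
E
```

```text
time: 6.08
eef_pos: [0.3059, -0.0804, 0.2908]
tcp_rot: [0.696, 0.719, -0.0, 0.001]
contact_force: [0.1, 0.5, 0.7]
opening: 0.498
finger_force: 0.0
[ 0.30603117 -0.08334593  0.29049651]
```

View pics/crop2.png

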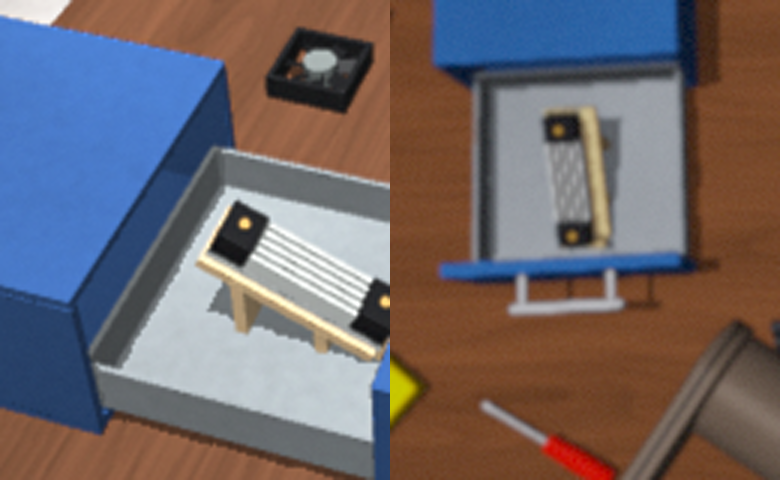

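Module visible on its ramp. Gold dots on its end blocks: top view near (155.7,209), far (151.3,173.3); side view near (239,300.3), far (191.7,274.7). I'll triangulate these.

Run:
```python
from h import *
np.set_printoptions(precision=4,suppress=True)
n,e1=tri((239,300.3),(155.7,209));f,e2=tri((191.7,274.7),(151.3,173.3));print(n,e1,f,e2)
d=f-n;L=np.linalg.norm(d);print(L,"pitch",np.degrees(np.arcsin(d[2]/L)),"yaw",np.degrees(np.arctan2(d[1],d[0])))
mid=(n+f)/2;yaw=np.arctan2(d[1],d[0]);p=np.radians(25)
X=np.array([np.cos(p)*np.cos(yaw),np.cos(p)*np.sin(yaw),np.sin(p)]);Z=np.array([-np.sin(p)*np.cos(yaw),-np.sin(p)*np.sin(yaw),np.cos(p)]);Y=np.cross(Z,X)
print("mid top",mid,"origin",mid-.033*Z)
for g in(.012,.015):
  T=mid-.033*Z+g*Z
  # tool z=-Z, tool y=Y*s
  s=monitor.get_state();R0=Ro.from_quat(s["tcp_rot"])
  for sg in(1,-1):
    R=Ro.from_matrix(np.column_stack([np.cross(sg*Y,-Z),sg*Y,-Z]))
    print("tcp",T,"yaw_y",np.degrees(np.arctan2(*(sg*Y)[[1,0]])),"turn",(R0.inv()*R).as_rotvec()/np.pi,"shift",rows(T-s["eef_pos"]),"tool z in tool0",R0.inv().apply(-Z))
```

```text
[0.4806 0.1727 0.0646] [0.001, 0.001] [0.5916 0.1759 0.1135] [0.0017, 0.0017]
0.12128416375609706 pitch 23.762296619260518 yaw 1.6843399755802433
mid top [0.5361 0.1743 0.089 ] origin [0.55   0.1747 0.0591]
tcp [0.545  0.1746 0.07  ] yaw_y 91.68433997558024 turn [-0.1103 -0.1086 -0.4932] shift [0.6321 0.6127 0.549 ] tool z in tool0 [0.0046 0.424  0.9056]
tcp [0.545  0.1746 0.07  ] yaw_y -88.31566002441976 turn [-0.1084  0.1101  0.4894] shift [0.6321 0.6127 0.549 ] tool z in tool0 [0.0046 0.424  0.9056]
tcp [0.5437 0.1745 0.0727] yaw_y 91.68433997558024 turn [-0.1103 -0.1086 -0.4932] shift [0.632  0.6096 0.5422] tool z in tool0 [0.0046 0.424  0.9056]
tcp [0.5437 0.1745 0.0727] yaw_y -88.31566002441976 turn [-0.1084  0.1101  0.4894] shift [0.632  0.6096 0.5422] tool z in tool0 [0.0046 0.424  0.9056]
```

```bash
cat >> h.py <<'E'
def target(T,R):
    s=monitor.get_state();R0=Ro.from_quat(s["tcp_rot"])
    return (R0.inv().apply(T-s["eef_pos"])/.4).round(4),((R0.inv()*R).as_rotvec()/np.pi).round(4)
E
python3 - <<'E'
from h import *
yaw=np.radians(1.75);p=np.radians(24.5)
X=np.array([np.cos(p)*np.cos(yaw),np.cos(p)*np.sin(yaw),np.sin(p)]);Z=np.array([-np.sin(p)*np.cos(yaw),-np.sin(p)*np.sin(yaw),np.cos(p)]);Y=np.cross(Z,X)
O=np.array([.5361,.1743,.089])-.033*Z
R=Ro.from_matrix(np.column_stack([np.cross(-Y,-Z),-Y,-Z]))
G=O+.018*X+.021*Z;print("grasp",G)
print(target(G+.12*Z,R)); np.savez("g.npz",G=G,R=R.as_quat(),O=O)
E
```

```text
grasp [0.55744566 0.17495217 0.08554494]
(array([0.6307, 0.5191, 0.2373]), array([-0.1061,  0.1079,  0.4893]))
```

```bash
python3 -m handwheel '[[0.1,0.1,0.0,-0.01,0.01,0.05,0.2],[0.2,0.2,0.0,-0.02,0.02,0.1,0.2],[0.35,0.3,0.1,-0.04,0.04,0.18,0.2],[0.5,0.45,0.15,-0.06,0.06,0.28,0.2],[0.631,0.519,0.237,-0.106,0.108,0.489,0.2],[0.631,0.519,0.237,-0.106,0.108,0.489,0.2],[0.631,0.519,0.237,-0.106,0.108,0.489,0.2],[0.631,0.519,0.237,-0.106,0.108,0.489,0.2],[0.631,0.519,0.237,-0.106,0.108,0.489,0.2],[0.631,0.519,0.237,-0.106,0.108,0.489,0.2],[0.631,0.519,0.237,-0.106,0.108,0.489,0.2],[0.631,0.519,0.237,-0.106,0.108,0.489,0.2]]'
python3 - <<'E'
from h import *
g=np.load("g.npz");print(target(g["G"],Ro.from_quat(g["R"])),monitor.get_state()["qpos"])
o=[]
for n in("side","top"):
    im=eyes.read_camera(n)[:,:,::-1];cv2.imwrite(f"pics/{n}3.png",im)
    u,v,w,h=(110,170,170,190) if n=="side" else (95,130,130,160)
    o.append(cv2.resize(im[v:v+h,u:u+w],(390,480),interpolation=cv2.INTER_CUBIC))
cv2.imwrite("pics/crop3.png",np.hstack(o))
E
```

```text
time: 7.68
eef_pos: [0.5055, 0.1808, 0.1958]
tcp_rot: [0.977, 0.021, 0.213, -0.005]
contact_force: [-0.3, -0.0, -0.5]
opening: 0.596
finger_force: 0.0
(array([0.0026, 0.0207, 0.3044]), array([-0.0022, -0.0005,  0.0035])) [ 0.17816138 -0.1570913   2.18786562 -0.08604346  0.68659445  1.76085842]
```

View pics/crop3.png

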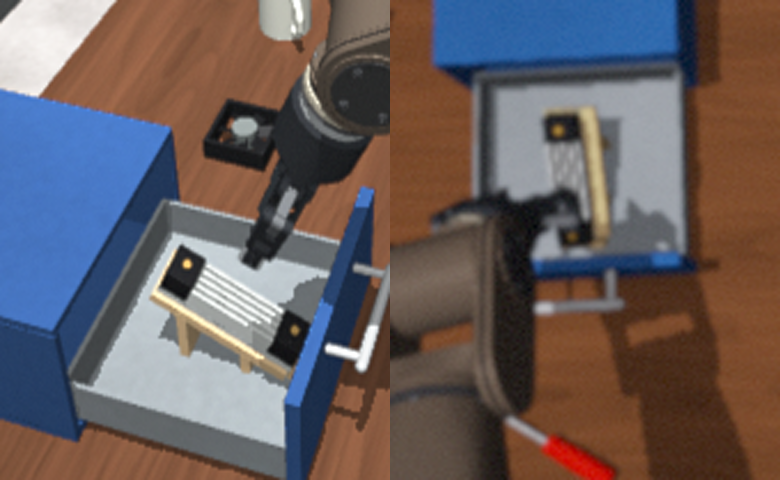

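```bash
python3 -m handwheel '[[0,0,0,0,0,0,0.2],[0,0,0,0,0,0,0.2]]'
python3 - <<'E'
from h import *
g=np.load("g.npz");print(target(g["G"],Ro.from_quat(g["R"])),monitor.get_state()["dq"].round(3))
E
```

```text
time: 8.02
eef_pos: [0.5054, 0.1807, 0.1954]
tcp_rot: [0.977, 0.02, 0.213, -0.005]
contact_force: [-0.2, 0.4, -0.5]
opening: 0.602
finger_force: 0.0
(array([0.0034, 0.0205, 0.3036]), array([-0.0021, -0.0004,  0.003 ])) [ 0.001 -0.     0.002 -0.001 -0.001  0.003]
```

```bash
python3 -m handwheel '[[0.003,0.0205,0.05,-0.002,0,0.003,0.2],[0.003,0.0205,0.12,-0.002,0,0.003,0.2],[0.003,0.0205,0.19,-0.002,0,0.003,0.2],[0.003,0.0205,0.25,-0.002,0,0.003,0.2],[0.003,0.0205,0.28,-0.002,0,0.003,0.2],[0.003,0.0205,0.303,-0.002,0,0.003,0.2],[0.003,0.0205,0.303,-0.002,0,0.003,0.2]]'
python3 - <<'E'
from h import *
o=[]
for n in("side","top"):
    im=eyes.read_camera(n)[:,:,::-1];cv2.imwrite(f"pics/{n}4.png",im)
    u,v,w,h=(150,230,130,120) if n=="side" else (120,150,80,80)
    o.append(cv2.resize(im[v:v+h,u:u+w],(400,400),interpolation=cv2.INTER_CUBIC))
cv2.imwrite("pics/crop4.png",np.hstack(o))
E
```

```text
time: 8.9
eef_pos: [0.5572, 0.1751, 0.0855]
tcp_rot: [0.977, 0.015, 0.213, -0.003]
contact_force: [0.1, -0.1, -0.2]
opening: 0.598
finger_force: 0.0
```

View pics/crop4.png

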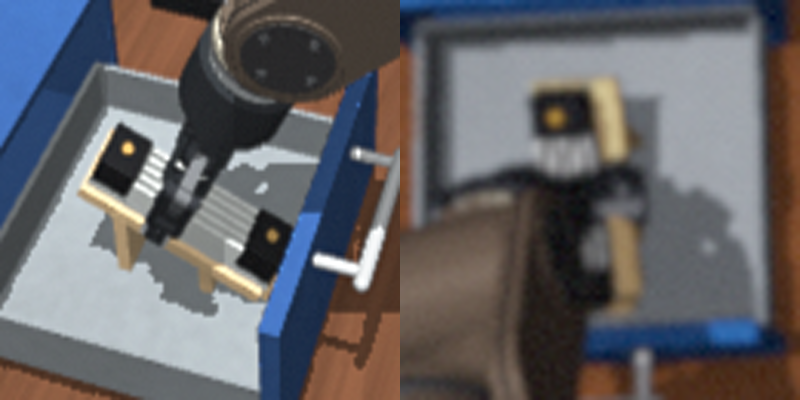

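The fingers straddle the finned bar at side-crop (180,190), with no contact. Next I'll close and lift along the ramp normal, then straight up.

```bash
python3 -m handwheel '[[0,0,0,0,0,0,-0.4],[0,0,0,0,0,0,-1],[0,0,0,0,0,0,-1],[0,0,0,0,0,0,-1],[0,0,0,0,0,0,-1],[0,0,-0.03,0,0,0,-1],[0,0,-0.08,0,0,0,-1],[0,0,-0.14,0,0,0,-1],[0,0,-0.2,0,0,0,-1],[0,0,-0.26,0,0,0,-1],[0,0,-0.26,0,0,0,-1]]' 80
```

```text
time: 10.38
eef_pos: [0.5138, 0.1736, 0.1811]
tcp_rot: [0.977, 0.015, 0.214, -0.003]
contact_force: [2.1, 0.9, -1.8]
opening: 0.403
finger_force: 82.2
```

Run:
```python
from h import *
y=np.radians(1.75);X=np.array([np.cos(y),np.sin(y),0]);Z=np.array([0,0,1.]);Y=np.cross(Z,X)
R=Ro.from_matrix(np.column_stack([X,-Y,-Z]));np.save("Rl.npy",R.as_quat())
print(target(np.array([.53,.10,.28]),R))
```

```text
(array([ 0.1349,  0.1851, -0.2102]), array([-1.000e-04, -1.371e-01,  1.000e-04]))
```

```bash
python3 -m handwheel '[[0.0,0.0,-0.07,0,0,0,-1],[0.03,0.05,-0.14,0,-0.03,0,-1],[0.07,0.1,-0.2,0,-0.07,0,-1],[0.1,0.15,-0.21,0,-0.11,0,-1],[0.135,0.185,-0.21,0,-0.137,0,-1],[0.135,0.185,-0.21,0,-0.137,0,-1],[0.135,0.185,-0.21,0,-0.137,0,-1],[0.135,0.185,-0.21,0,-0.137,0,-1]]'
python3 - <<'E'
from h import *
F=[];M=[];o=[]
for i in range(10):
    im=eyes.read_camera(("side","top")[i%2]);s=monitor.get_state();F.append(s["contact_force"]);M.append(s["wrist_torque"])
    if i<2:
        cv2.imwrite(f"pics/{('side','top')[i]}5.png",im[:,:,::-1])
        c=proj(("side","top")[i],s["eef_pos"]).astype(int);w=75;u,v=max(c[0]-w,0),max(c[1]-w,0);o.append(cv2.resize(im[v:v+2*w,u:u+2*w,::-1],(400,400),interpolation=cv2.INTER_CUBIC))
cv2.imwrite("pics/crop5.png",np.hstack(o))
print(np.mean(F,0),np.std(F,0),np.mean(M,0),np.std(M,0),s["eef_pos"],s["tcp_rot"],s["time"])
E
```

```text
time: 11.38
eef_pos: [0.529, 0.1007, 0.2777]
tcp_rot: [1.0, 0.016, -0.002, -0.0]
contact_force: [-0.3, 0.9, -5.2]
opening: 0.405
finger_force: 82.1
[ 0.00777322  0.07937115 -4.02054711] [0.50618222 0.38839583 0.64971726] [-0.00275988  0.01539246 -0.00017023] [0.02498469 0.02515799 0.02019106] [0.53029174 0.10019345 0.27918433] [ 9.99880902e-01  1.54220267e-02 -5.62765084e-04 -1.61160712e-04] 11.875
```

View pics/crop5.png

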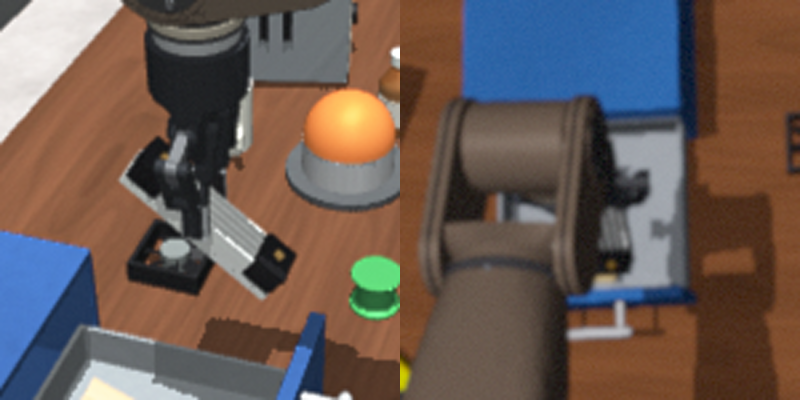

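The module is held, but it turned in the grip: near block low at side-crop (279,256), far block high at (163,157). It probably caught on the drawer front during the lift. I'll measure its tilt from the enlarged views.

Run:
```python
from h import *
o=[]
T=monitor.get_state()["eef_pos"]
for n in("side","top"):
    im=cv2.imread(f"pics/{n}5.png");c=proj(n,T).astype(int);w=33;u,v=c[0]-w,c[1]-w+(5 if n=="side" else 5);print(n,c,u,v,8)
    o.append(cv2.resize(im[v:v+66,u:u+66],(396,396),interpolation=cv2.INTER_CUBIC))
cv2.imwrite("pics/crop6.png",np.hstack(o))
```

```text
side [226 201] 193 173 8
top [161 182] 128 154 8
```

View pics/crop6.png

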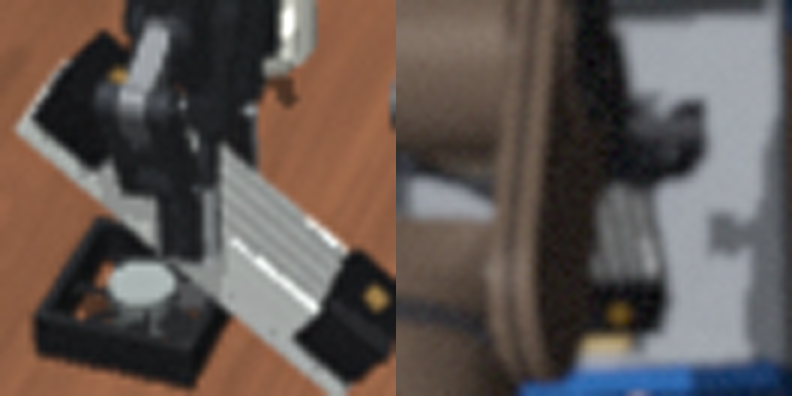

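```bash
cat > tilt.py <<'E'
from h import *
def tilt(nearS,farS,T,Rq,nearT=None):
    """module pose from the dots: th=tilt of module about tool y vs tool, along a, height b of TCP above underside"""
    from scipy.optimize import least_squares
    R=Ro.from_quat(Rq)
    def pts(q):
        th,a,b=q;M=R*Ro.from_euler("y",th)   # module axes in tool-ish frame: x=tool x, z=-tool z
        return [T+M.apply([s*.06-a,0,-(.033-b)]) for s in(-1,1)]
    def f(q):
        n,fa=pts(q);r=[]
        if nearS is not None:r+=list(proj("side",n)-nearS)
        if farS is not None:r+=list(proj("side",fa)-farS)
        if nearT is not None:r+=list(proj("top",n)-nearT)
        return np.array(r+[(q[2]-.021)/.004,(q[1]-.018)/.004])
    m=least_squares(f,[0.3,.018,.021]);best=m
    for t0 in(-.5,0,.8):
        k=least_squares(f,[t0,.018,.021]); best=k if k.cost<best.cost else best
    M=R*Ro.from_euler("y",best.x[0]);X=M.apply([1,0,0])
    print("tilt in tool deg",np.degrees(best.x[0]),"a,b",best.x[1:],"res",best.fun.round(1),"X",X.round(3),"pitch",np.degrees(np.arcsin(X[2])))
    return best.x
E
python3 - <<'E'
from tilt import *
s=monitor.get_state();print(tri((255.8,222.5),(165.5,206.2)))
tilt((255.8,222.5),(212.7,185.5),s["eef_pos"],s["tcp_rot"],(165.5,206.2))
E
```

```text
(array([0.46733461, 0.09754274, 0.23698014]), [0.0015, 0.0015])
tilt in tool deg 40.22365017979152 a,b [0.0154162  0.02348443] res [-0.5 -0.2  0.4  0.1 -0.2  0.8  0.6 -0.6] X [0.764 0.023 0.645] pitch 40.15945173469506
```

Run:
```python
from h import *
y=np.radians(-30);X=np.array([np.cos(y),np.sin(y),0]);Z=np.array([0,0,1.]);Y=np.cross(Z,X)
th=np.radians(40.2)
R=Ro.from_matrix(np.column_stack([X,-Y,-Z]))*Ro.from_euler("y",-th);np.save("Rd.npy",R.as_quat());print(R.as_matrix()[:,2])
T=np.array([.523,-.338,.27]);print(target(T,R))
```

```text
[-0.55898275  0.32272884 -0.76379603]
(array([-0.052 ,  1.0944,  0.0226]), array([ 0.0619, -0.2171,  0.1691]))
```

```bash
python3 -m handwheel '[[0,0.04,0,0.004,-0.015,0.012,-1],[0,0.11,0,0.01,-0.035,0.03,-1],[0,0.2,0,0.018,-0.06,0.05,-1],[0,0.3,0,0.024,-0.09,0.07,-1],[-0.01,0.4,0,0.03,-0.115,0.09,-1],[-0.02,0.5,0,0.037,-0.14,0.105,-1],[-0.03,0.6,0,0.045,-0.165,0.125,-1],[-0.04,0.7,0,0.05,-0.19,0.15,-1],[-0.05,0.78,0,0.06,-0.21,0.165,-1],[-0.05,0.82,0,0.062,-0.217,0.169,-1],[-0.05,0.82,0,0.062,-0.217,0.169,-1],[-0.05,0.82,0,0.062,-0.217,0.169,-1]]'
python3 - <<'E'
from h import *
R=Ro.from_quat(np.load("Rd.npy"));print(target(np.array([.523,-.338,.26]),R),monitor.get_state()["qpos"].round(2))
E
```

```text
time: 13.38
eef_pos: [0.5208, -0.2271, 0.2794]
tcp_rot: [0.908, -0.242, -0.331, -0.089]
contact_force: [0.0, 0.3, -3.5]
opening: 0.401
finger_force: 82.2
(array([ 0.1403,  0.2376, -0.0553]), array([ 0.0001, -0.0004,  0.0006])) [-0.58  0.39  1.49 -0.04  1.96  1.51]
```

```bash
python3 -m handwheel '[[0.02,0.04,-0.01,0,0,0,-1],[0.05,0.09,-0.02,0,0,0,-1],[0.08,0.14,-0.03,0,0,0,-1],[0.11,0.19,-0.045,0,0,0,-1],[0.13,0.225,-0.053,0,0,0,-1],[0.14,0.238,-0.055,0,0,0,-1],[0.14,0.238,-0.055,0,0,0,-1],[0.14,0.238,-0.055,0,0,0,-1]]'
python3 - <<'E'
from h import *
np.set_printoptions(precision=4,suppress=True)
F=[];M=[]
for i in range(30):
    im=eyes.read_camera(("side","top")[i%2]);s=monitor.get_state();F.append(s["contact_force"]);M.append(s["wrist_torque"])
    if i<2:cv2.imwrite(f"pics/{('side','top')[i]}7.png",im[:,:,::-1])
print(np.mean(F,0),np.std(F,0),np.mean(M,0),np.std(M,0),s["eef_pos"],s["tcp_rot"],s["time"])
im=cv2.imread("pics/side7.png");o=[]
for n in("side","top"):
    im=cv2.imread(f"pics/{n}7.png");c=proj(n,s["eef_pos"]).astype(int);u,v=c[0]-33,c[1]-28;print(n,u,v)
    o.append(cv2.resize(im[v:v+66,u:u+66],(396,396),interpolation=cv2.INTER_CUBIC))
cv2.imwrite("pics/crop7.png",np.hstack(o))
E
```

```text
time: 14.38
eef_pos: [0.5224, -0.3386, 0.2598]
tcp_rot: [0.907, -0.243, -0.332, -0.089]
contact_force: [0.4, 0.6, -4.2]
opening: 0.402
finger_force: 82.1
[-0.0469  0.0107 -3.8778] [0.545  0.3424 0.4468] [-0.3459 -0.605   0.0003] [0.0312 0.0317 0.0286] [ 0.5222 -0.3392  0.2596] [ 0.9071 -0.2429 -0.3319 -0.0891] 15.875
side 251 89
top 285 154
```

View pics/crop7.png

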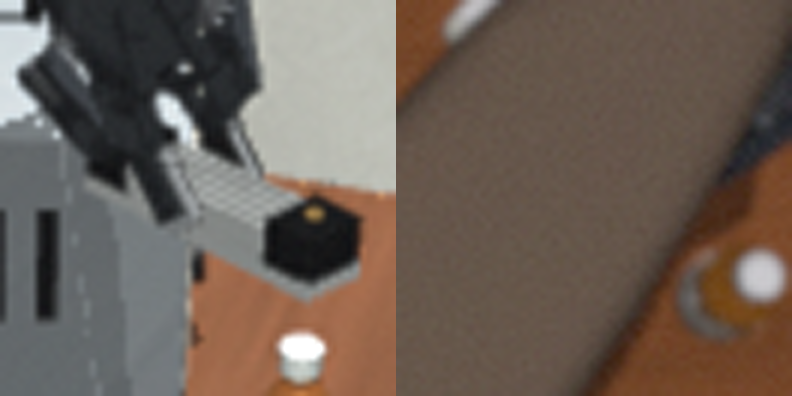

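Run:
```python
from tilt import *
s=monitor.get_state()
tilt((303.5,124.5),None,s["eef_pos"],s["tcp_rot"])
# silhouettes: near end's bottom corner (305,298)->
R=Ro.from_quat(s["tcp_rot"])
for a,b,t in((.0154,.0235,40.2),(.018,.021,40.2),(.0154,.0235,38),(.0154,.0235,43)):
    M=R*Ro.from_euler("y",np.radians(t))
    print(a,b,t,[ (6*(proj("side",s["eef_pos"]+M.apply([x-a,y,-(z-b)]))-[251,89])).round(0) for x,y,z in((-.075,.018,0),(-.075,-.018,0),(-.06,0,.033),(-.045,.018,0),(-.075,.018,.032))])
```

```text
tilt in tool deg 41.90136840791968 a,b [0.01580827 0.02133719] res [ 0.5 -0.   0.1 -0.5] X [ 0.866 -0.5    0.03 ] pitch 1.7056008667468818
0.0154 0.0235 40.2 [array([362., 275.]), array([309., 300.]), array([317., 212.]), array([315., 251.]), array([368., 214.])]
0.018 0.021 40.2 [array([366., 272.]), array([313., 298.]), array([322., 209.]), array([319., 248.]), array([372., 211.])]
0.0154 0.0235 38 [array([364., 269.]), array([311., 294.]), array([317., 206.]), array([317., 247.]), array([368., 206.])]
0.0154 0.0235 43 [array([359., 282.]), array([306., 308.]), array([317., 220.]), array([313., 255.]), array([367., 222.])]
```

Run:
```python
from h import *
s=monitor.get_state();R=Ro.from_quat(s["tcp_rot"]);d=np.array([.5245,-.339,0])-s["eef_pos"]
for z in(.18,.145,.139,.136): d[2]=z-s["eef_pos"][2];print(z,rows(d))
print("1mm down",rows([0,0,-.001]))
```

```text
0.18 [ 0.1321 -0.0033  0.149 ]
0.145 [ 0.1886 -0.0033  0.2159]
0.139 [ 0.1983 -0.0033  0.2273]
0.136 [ 0.2031 -0.0033  0.2331]
1mm down [0.0016 0.     0.0019]
```

```bash
python3 -m handwheel '[[0.03,-0.001,0.034,0,0,0,-1],[0.065,-0.002,0.073,0,0,0,-1],[0.1,-0.003,0.113,0,0,0,-1],[0.132,-0.003,0.149,0,0,0,-1],[0.16,-0.003,0.182,0,0,0,-1],[0.18,-0.003,0.206,0,0,0,-1],[0.1886,-0.003,0.216,0,0,0,-1],[0.1934,-0.003,0.2216,0,0,0,-1],[0.1967,-0.003,0.2254,0,0,0,-1],[0.1967,-0.003,0.2254,0,0,0,-1]]'
```

```text
time: 17.12
eef_pos: [0.5246, -0.3392, 0.1404]
tcp_rot: [0.907, -0.243, -0.332, -0.089]
contact_force: [-0.2, -0.2, -3.7]
opening: 0.403
finger_force: 82.1
```

```bash
python3 -m handwheel '[[0.0016,0,0.0019,0,0,0,-1],[0.0032,0,0.0038,0,0,0,-1],[0.0048,0,0.0057,0,0,0,-1],[0.0064,0,0.0076,0,0,0,-1]]'; python3 -m handwheel '[[0.0008,0,0.001,0,0,0,-1],[0.0016,0,0.0019,0,0,0,-1]]';python3 -m handwheel '[[0.0008,0,0.001,0,0,0,-1],[0.0016,0,0.0019,0,0,0,-1]]'
```

```text
time: 17.62
eef_pos: [0.5244, -0.3391, 0.1359]
tcp_rot: [0.907, -0.243, -0.332, -0.089]
contact_force: [-0.2, -0.3, -3.6]
opening: 0.404
finger_force: 82.1
time: 17.88
eef_pos: [0.5244, -0.3391, 0.135]
tcp_rot: [0.907, -0.243, -0.332, -0.089]
contact_force: [0.1, 0.6, -3.2]
opening: 0.403
finger_force: 82.1
time: 18.12
eef_pos: [0.5245, -0.3391, 0.134]
tcp_rot: [0.907, -0.243, -0.332, -0.089]
contact_force: [0.4, 0.6, -4.3]
opening: 0.407
finger_force: 82.1
```

```bash
python3 -m handwheel '[[0.0008,0,0.001,0,0,0,-1],[0.0016,0,0.0019,0,0,0,-1]]';python3 -m handwheel '[[0.0008,0,0.001,0,0,0,-1],[0.0008,0,0.001,0,0,0,-1]]';python3 -m handwheel '[[0.0008,0,0.001,0,0,0,-1],[0.0008,0,0.001,0,0,0,-1]]'
```

```text
time: 18.38
eef_pos: [0.5244, -0.3391, 0.133]
tcp_rot: [0.907, -0.243, -0.332, -0.089]
contact_force: [0.7, 0.5, -4.4]
opening: 0.405
finger_force: 82.1
time: 18.62
eef_pos: [0.5244, -0.3391, 0.1326]
tcp_rot: [0.907, -0.243, -0.332, -0.089]
contact_force: [0.4, 0.8, -3.1]
opening: 0.406
finger_force: 82.1
time: 18.88
eef_pos: [0.5244, -0.3391, 0.1326]
tcp_rot: [0.907, -0.243, -0.332, -0.089]
contact_force: [-0.0, -0.1, -1.3]
opening: 0.407
finger_force: 82.1
```

```bash
python3 -m handwheel '[[0.0004,0,0.0005,0,0,0,-1],[0.0004,0,0.0005,0,0,0,-1]]'
cat > meas.py <<'E'
from h import *
np.set_printoptions(precision=4,suppress=True)
F=[];M=[]
for i in range(24):
    eyes.read_camera("side");s=monitor.get_state();F.append(s["contact_force"]);M.append(s["wrist_torque"])
F=np.mean(F,0);M=np.mean(M,0);X=np.array([.866,-.5,0]);Yv=np.array([.5,.866,0])
print("F",F,"M",M,"M about Yv",M@Yv,"about X",M@X,s["eef_pos"],s["time"])
E
python3 meas.py
```

```text
time: 19.12
eef_pos: [0.5245, -0.3391, 0.1325]
tcp_rot: [0.907, -0.243, -0.332, -0.089]
contact_force: [-1.0, 0.4, 1.0]
opening: 0.409
finger_force: 82.3
F [-0.8065  1.0683  4.2877] M [ 0.2185  0.2522 -0.044 ] M about Yv 0.3276306670301746 about X 0.0631002404134331 [ 0.5244 -0.3391  0.1324] 20.325
```

```bash
python3 -m handwheel '[[-0.0004,0,-0.0005,0,0,0,-1],[-0.0004,0,-0.0005,0,0,0,-1]]'; python3 meas.py
```

```text
time: 20.58
eef_pos: [0.5245, -0.3391, 0.1324]
tcp_rot: [0.907, -0.243, -0.332, -0.089]
contact_force: [-1.3, 1.1, 5.3]
opening: 0.408
finger_force: 82.7
F [-0.7014  1.1704  5.2206] M [ 0.2846  0.3354 -0.0472] M about Yv 0.43271320499263 about X 0.07878767198913278 [ 0.5245 -0.3391  0.1325] 21.775
```

```bash
python3 -m handwheel '[[-0.001,0,-0.0012,0,0,0,-1],[-0.001,0,-0.0012,0,0,0,-1],[-0.001,0,-0.0012,0,0,0,-1]]'; python3 meas.py
```

```text
time: 22.15
eef_pos: [0.5244, -0.3391, 0.1325]
tcp_rot: [0.907, -0.243, -0.332, -0.089]
contact_force: [-0.4, 1.3, 3.5]
opening: 0.404
finger_force: 82.7
F [-0.0515  0.4323  2.4991] M [ 0.0584 -0.0029 -0.0351] M about Yv 0.026659315169274365 about X 0.05203464863678515 [ 0.5245 -0.3391  0.1325] 23.35
```

```bash
python3 -m handwheel '[[-0.0008,0,-0.0009,0,0,0,-1],[-0.0008,0,-0.0009,0,0,0,-1],[-0.0008,0,-0.0009,0,0,0,-1],[-0.0008,0,-0.0009,0,0,0,-1]]' 20; python3 -m handwheel '[[0,0,0,0,0,0,-0.18],[0,0,0,0,0,0,-0.15],[0,0,0,0,0,0,-0.12],[0,0,0,0,0,0,-0.1],[0,0,0,0,0,0,-0.1]]'
python3 - <<'E'
from h import *
o=[];s=monitor.get_state()
for k in range(3):
  for n in("side","top"):
    im=eyes.read_camera(n)[:,:,::-1]
    if k in(0,2) and n=="side":
        cv2.imwrite(f"pics/{n}8{k}.png",im);c=proj(n,s["eef_pos"]).astype(int);u,v=c[0]-33,c[1]-28;print(n,u,v)
        o.append(cv2.resize(im[v:v+66,u:u+66],(396,396),interpolation=cv2.INTER_CUBIC))
cv2.imwrite("pics/crop8.png",np.hstack(o));s=monitor.get_state();print(s["contact_force"],s["time"],s["opening"],s["eef_pos"],s["finger_force"])
E
```

```text
time: 23.85
eef_pos: [0.5244, -0.3391, 0.1326]
tcp_rot: [0.907, -0.243, -0.332, -0.089]
contact_force: [1.2, -0.6, -1.0]
opening: 0.401
finger_force: 82.7
time: 24.48
eef_pos: [0.5244, -0.3391, 0.1333]
tcp_rot: [0.907, -0.243, -0.332, -0.089]
contact_force: [0.5, 1.0, -0.2]
opening: 0.454
finger_force: 0.0
side 248 127
side 248 127
[ 1.31260658 -0.35161765  1.22715306] 24.775 0.44842097055431307 [ 0.52441719 -0.33905414  0.13313055] 0.0
```

View pics/crop8.png

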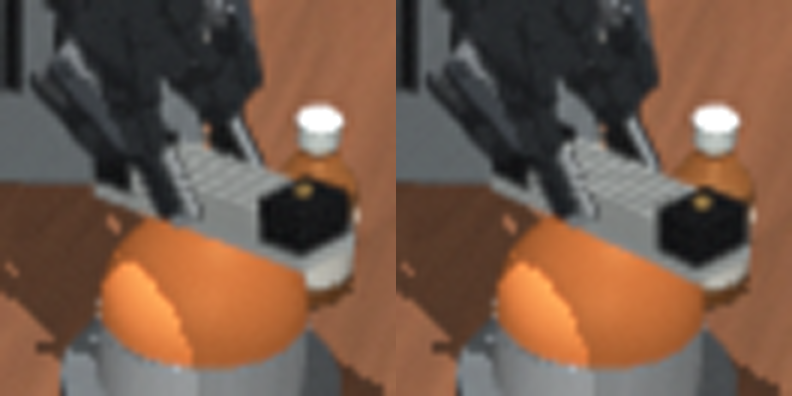

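```bash
cat > dot.py <<'E'
from h import *
def dot(im,box):
    u,v,w,h=box;h_=cv2.cvtColor(np.ascontiguousarray(im[v:v+h,u:u+w]),cv2.COLOR_RGB2HSV).astype(float)
    m=(h_[...,0]>12)&(h_[...,0]<26)&(h_[...,1]>100)&(h_[...,2]>95)
    k,l,st,ce=cv2.connectedComponentsWithStats(m.astype(np.uint8));return [(tuple((ce[i]+[u,v]).round(1).tolist()),int(st[i,4])) for i in range(1,k) if st[i,4]<40]
E
python3 - <<'E'
from dot import *
for k in(0,2):
    print(k,dot(cv2.imread(f"pics/side8{k}.png")[:,:,::-1],(288,150,22,26)))
for i in range(8):
    im=eyes.read_camera("side");s=monitor.get_state();print(round(s["time"],2),dot(im,(288,150,22,26)),s["contact_force"].round(1))
cv2.imwrite("pics/side9.png",im[:,:,::-1])
E
```

```text
0 [((301.3, 155.3), 34), ((298.3, 158.3), 3)]
2 [((298.5, 160.5), 4), ((307.0, 161.0), 1), ((299.0, 175.0), 1)]
24.82 [((298.5, 158.5), 4)] [ 0.9 -0.  -0.4]
24.88 [((301.5, 155.0), 30), ((297.5, 157.5), 4), ((307.0, 161.0), 1), ((299.0, 175.0), 1)] [-0.4 -0.4  0.3]
24.93 [((301.8, 155.1), 32), ((297.5, 157.0), 2)] [-0.  -0.5 -0.4]
24.98 [((295.6, 154.2), 5), ((303.1, 155.7), 26), ((297.5, 157.0), 2), ((299.0, 175.0), 1)] [ 0.2 -0.3  0.2]
25.02 [((302.0, 155.5), 32), ((297.3, 157.3), 3), ((299.0, 175.0), 1)] [0.2 0.4 0.8]
25.07 [((301.1, 155.6), 36), ((306.0, 162.0), 1)] [-0.1  0.5  0.1]
25.12 [((300.2, 154.8), 28), ((306.3, 158.5), 6), ((297.7, 158.3), 3), ((299.0, 175.0), 1)] [ 0.2  0.  -0.7]
25.18 [((301.4, 155.3), 39), ((298.3, 158.7), 3), ((307.0, 161.0), 1), ((299.0, 175.0), 1), ((302.0, 175.0), 1)] [ 0.1  0.9 -0.2]
```

Run:
```python
from dot import *
for i in range(36):
    im=eyes.read_camera("side")
    if i>=12:print([d[0] for d in dot(im,(293,155,12,10)) if d[1]<12],end=" ")
cv2.imwrite("pics/side10.png",im[:,:,::-1])
T=np.array([.5244,-.3391,.1325]);R=Ro.from_quat(np.load("Rd.npy"))
D=np.array([.523,-.338,.11]);X=np.array([.866,-.5,0])
print()
for a in(.0154,.018):
  for t in(-6,-3,0,3,6,9):   # pitch deg, + = near end down, rolling on dome about contact
    th=np.radians(t);Xp=np.cos(th)*X+np.array([0,0,np.sin(th)]);Zp=-np.sin(th)*X+np.array([0,0,np.cos(th)])
    s0=(-.002+0)  # contact at module coordinate xc0 initially
    O0=T-a*X; x0=(D-O0)@X  # module coord touching top when level
    # roll: contact dir on sphere = Zp ; contact point = C+.055*Zp, module coord = x0 - .055*th
    C=D-[0,0,.055];K=C+.055*Zp;xm=x0-.055*th
    lat=((O0-D)-((O0-D)@X)*X);lat[2]=0
    n=K+(-.06-xm)*Xp+.033*Zp+lat
    print(a,t,proj("side",n).round(1),"xm",round(xm,4))
```

```text
[(298.3, 158.3)] [(298.3, 158.3)] [(298.3, 158.3)] [(298.3, 158.3)] [(298.3, 158.3)] [(298.3, 158.3)] [(298.3, 158.3)] [(298.3, 158.3)] [(298.3, 158.3)] [(298.3, 158.3)] [(298.3, 158.3)] [(298.3, 158.3)] [(298.3, 158.3)] [(298.3, 158.3)] [(298.3, 158.3)] [(298.3, 158.3)] [(298.3, 158.3)] [(298.3, 158.3)] [(298.3, 158.3)] [(296.0, 155.2), (298.3, 158.3)] [(298.3, 158.3)] [(298.3, 158.3)] [(298.3, 158.3)] [(298.3, 158.3)] 
0.0154 -6 [299.2 159.9] xm 0.0194
0.0154 -3 [299.6 161.3] xm 0.0165
0.0154 0 [300.  162.6] xm 0.0136
0.0154 3 [300.3 164. ] xm 0.0108
0.0154 6 [300.6 165.2] xm 0.0079
0.0154 9 [300.8 166.5] xm 0.005
0.018 -6 [299.8 160.1] xm 0.022
0.018 -3 [300.3 161.6] xm 0.0191
0.018 0 [300.6 163. ] xm 0.0162
0.018 3 [300.9 164.4] xm 0.0134
0.018 6 [301.2 165.7] xm 0.0105
0.018 9 [301.4 166.9] xm 0.0076
```

```bash
python3 -m handwheel '[[0,0,0,0,0,0,0.1],[0,0,0,0,0,0,0.3],[0,0,0,0,0,0,0.3],[0,0,-0.02,0,0,0,0.3],[0,0,-0.07,0,0,0,0.3],[0,0,-0.13,0,0,0,0.3],[0,0,-0.22,0,0,0,0.3],[-0.1,0,-0.32,0,0,0,0.3],[-0.2,0,-0.42,0,0,0,0.3],[-0.25,0,-0.5,0,0,0,0.3],[-0.25,0,-0.5,0,0,0,0.3]]'
python3 - <<'E'
from h import *
o=[]
for n in("side","top"):
    for i in range(3): im=eyes.read_camera(n)[:,:,::-1]
    cv2.imwrite(f"pics/{n}11.png",im);c=proj(n,[.523,-.338,.12]).astype(int);u,v=c[0]-30,c[1]-30;print(n,u,v)
    o.append(cv2.resize(im[v:v+60,u:u+60],(396,396),interpolation=cv2.INTER_CUBIC))
cv2.imwrite("pics/crop11.png",np.hstack(o));s=monitor.get_state();print(s["eef_pos"],s["time"])
E
```

```text
time: 28.35
eef_pos: [0.5709, -0.3661, 0.3562]
tcp_rot: [0.909, -0.244, -0.328, -0.087]
contact_force: [0.2, -0.2, -0.4]
opening: 0.648
finger_force: 0.0
side 251 129
top 280 160
[ 0.56967654 -0.36528864  0.34798099] 28.65
```

View pics/crop11.png

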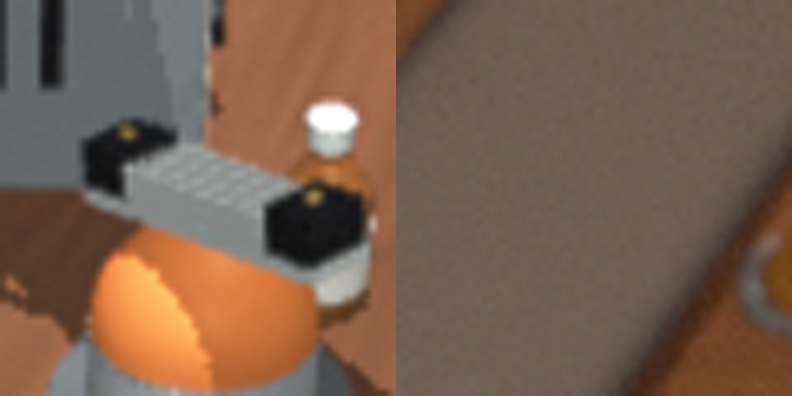

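The module rests on the dome, dots at side (298.7,158.8) near and (270.4,149.0) far; the arm hides it in the top view. I'll swing the arm aside and measure the tilt from both cameras.

```bash
python3 -m handwheel '[[0,-0.1,0,0,0,0,0.3],[0,-0.2,0,0,0,0,0.3],[0,-0.3,0,0,0,0,0.3],[0,-0.4,0,0,0,0,0.3],[0,-0.5,0,0,0,0,0.3],[0,-0.6,0,0,0,0,0.3],[0,-0.65,0,0,0,0,0.3],[0,-0.65,0,0,0,0,0.3]]'
python3 - <<'E'
from h import *
o=[]
for n in("side","top"):
    for i in range(2): im=eyes.read_camera(n)[:,:,::-1]
    cv2.imwrite(f"pics/{n}12.png",im);c=proj(n,[.523,-.338,.12]).astype(int);u,v=c[0]-25,c[1]-25;print(n,u,v)
    o.append(cv2.resize(im[v:v+50,u:u+50],(400,400),interpolation=cv2.INTER_CUBIC))
cv2.imwrite("pics/crop12.png",np.hstack(o));s=monitor.get_state();print(s["eef_pos"],s["time"])
E
```

```text
time: 29.65
eef_pos: [0.7002, -0.1394, 0.3495]
tcp_rot: [0.907, -0.242, -0.333, -0.089]
contact_force: [0.6, -0.2, 0.3]
opening: 0.653
finger_force: 0.0
side 256 134
top 285 165
[ 0.69946989 -0.14196279  0.3505207 ] 29.85
```

View pics/crop12.png

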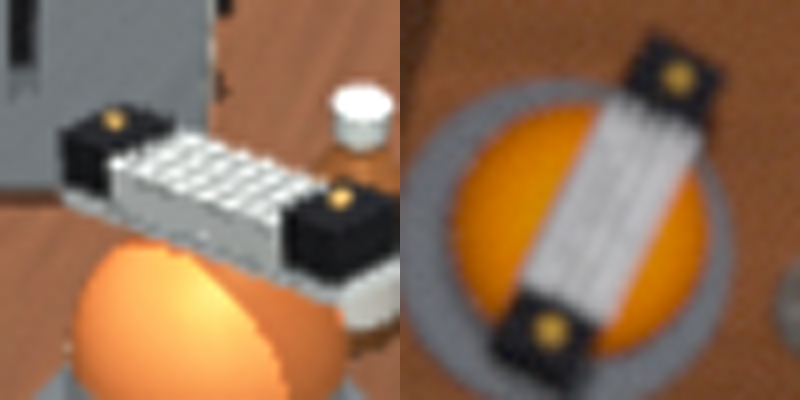

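Both views are clear: dots at side (298.6,158.8)/(270.4,149.0) and top (303.9,206.3)/(320.0,174.5).

Run:
```python
from h import *
from scipy.optimize import least_squares
k=np.array([.44,.44])
m={("side",-1):(298.6,158.75),("side",1):(270.4,149),("top",-1):(303.9,206.25),("top",1):(320,174.5)}
n,e=tri(m["side",-1]-k,m["top",-1]-k);f,e2=tri(m["side",1]-k,m["top",1]-k);d=f-n
print(n.round(4),e,f.round(4),e2,"L",np.linalg.norm(d).round(4),"pitch",np.degrees(np.arcsin(d[2]/np.linalg.norm(d))).round(2),"mid",((n+f)/2).round(4))
def res(q):
    p=q[3];y=q[4];X=np.array([np.cos(p)*np.cos(y),np.cos(p)*np.sin(y),np.sin(p)])
    return np.concatenate([proj(c,q[:3]+s*.06*X)-(np.array(v)-k) for (c,s),v in m.items()])
r=least_squares(res,[.52,-.33,.143,0,-.5]);J=np.linalg.inv(r.jac.T@r.jac);print(r.x[:3].round(4),np.degrees(r.x[3:]).round(2),"res",r.fun.round(2),"sd for .3px",np.degrees(.3*np.sqrt(J[3,3])).round(2))
p=r.x[3];X=np.array([np.cos(p)*np.cos(r.x[4]),np.cos(p)*np.sin(r.x[4]),np.sin(p)]);Y=np.array([-np.sin(r.x[4]),np.cos(r.x[4]),0]);Z=np.cross(X,Y)
O=r.x[:3]-.033*Z;print("origin",O.round(4),"plan dist",np.linalg.norm(O[:2]-[.523,-.338]).round(4))
```

```text
[ 0.4684 -0.3086  0.152 ] [0.0014, 0.0014] [ 0.5719 -0.3687  0.1304] [0.0014, 0.0014] L 0.1216 pitch -10.23 mid [ 0.5202 -0.3387  0.1412]
[ 0.52   -0.3386  0.1413] [ -9.62 -29.78] res [-0.54 -0.02 -0.32 -0.19  0.23  0.38 -0.09  0.54] sd for .3px 0.65
origin [ 0.5152 -0.3358  0.1088] plan dist 0.0081
```

Pitch is -9.6° (+x end low), just past the limit, so the centre of mass is about 7 mm further to +x than placed. I'll regrasp, level the module, shift it about 10 mm and set it down again.

Run:
```python
from h import *
y=np.radians(-29.8);p=np.radians(-9.6)
X=np.array([np.cos(p)*np.cos(y),np.cos(p)*np.sin(y),np.sin(p)]);Y=np.array([-np.sin(y),np.cos(y),0]);Z=np.cross(X,Y)
O=np.array([.5152,-.3358,.1088]);T0=O+.016*X+.022*Z;R=Ro.from_matrix(np.column_stack([X,-Y,-Z]))
np.savez("g2.npz",T0=T0,R=R.as_quat());print("T0",T0,target(T0+.1*Z,R))
```

```text
T0 [ 0.53207357 -0.34546358  0.12782361] (array([0.1506, 0.6498, 0.279 ]), array([-0.0007,  0.17  , -0.0016]))
```

```bash
python3 -m handwheel '[[0.02,0.07,0,0,0.02,0,0.3],[0.04,0.18,0.02,0,0.06,0,0.3],[0.06,0.3,0.05,0,0.1,0,0.3],[0.08,0.42,0.1,0,0.14,0,0.3],[0.12,0.55,0.18,0,0.17,0,0.3],[0.15,0.63,0.25,-0.001,0.17,-0.002,0.3],[0.151,0.65,0.279,-0.001,0.17,-0.002,0.3],[0.151,0.65,0.279,-0.001,0.17,-0.002,0.3],[0.151,0.65,0.279,-0.001,0.17,-0.002,0.3],[0.151,0.65,0.279,-0.001,0.17,-0.002,0.3]]'
python3 - <<'E'
from h import *
g=np.load("g2.npz");R=Ro.from_quat(g["R"]);print(target(g["T0"]+[0,0,.002],R))
# unloaded reading here (tilt 9.6 deg)
import runpy;runpy.run_path("meas.py")
E
```

```text
time: 31.1
eef_pos: [0.549, -0.3521, 0.2277]
tcp_rot: [0.964, -0.254, -0.08, -0.021]
contact_force: [0.9, 0.6, 0.1]
opening: 0.647
finger_force: 0.0
(array([-0.0042,  0.0064,  0.2487]), array([ 0.0003, -0.0008,  0.0016]))Traceback (most recent call last):
  File "<stdin>", line 4, in <module>
  File "meas.py", line 5, in <module>
    eyes.read_camera("side");s=monitor.get_state();F.append(s["contact_force"]);M.append(s["wrist_torque"])
    ~~~~~~~~~~~~~~~~^^^^^^^^
ValueError: 200 camera calls are used up
```

```bash
python3 -m handwheel '[[-0.004,0.006,0.05,0,0,0.001,0.3],[-0.004,0.006,0.1,0,0,0.001,0.3],[-0.004,0.006,0.15,0,0,0.001,0.3],[-0.004,0.006,0.2,0,0,0.001,0.3],[-0.004,0.006,0.23,0,0,0.001,0.3],[-0.004,0.006,0.248,0,0,0.001,0.3],[-0.004,0.006,0.248,0,0,0.001,0.3],[-0.004,0.006,0.248,0,0,0.001,0.3]]'
```

```text
time: 33.0
eef_pos: [0.5312, -0.3461, 0.1296]
tcp_rot: [0.963, -0.256, -0.08, -0.021]
contact_force: [0.2, 0.5, 0.5]
opening: 0.652
finger_force: 0.0
```

```bash
python3 -m handwheel '[[0,0,0,0,0,0,0.1],[0,0,0,0,0,0,0],[0,0,0,0,0,0,-0.07],[0,0,0,0,0,0,-0.1],[0,0,0,0,0,0,-0.13],[0,0,0,0,0,0,-0.16],[0,0,0,0,0,0,-0.19],[0,0,0,0,0,0,-0.25],[0,0,0,0,0,0,-1],[0,0,0,0,0,0,-1]]' 50
python3 -m handwheel '[[0,0,-0.01,0,0,0,-1],[0,0,-0.025,0,0,0,-1],[0,0,-0.04,0,0,0,-1],[0,0,-0.05,0,0,0,-1],[0,0,-0.05,0,0,0,-1]]' 60
python3 - <<'E'
from h import *
g=np.load("g2.npz");s=monitor.get_state();print(s["contact_force"],s["wrist_torque"],s["qpos"].round(2))
y=np.radians(-29.8);X=np.array([np.cos(y),np.sin(y),0]);Y=np.array([-X[1],X[0],0]);Z=np.array([0,0,1.])
A=Ro.from_quat(s["tcp_rot"]).as_matrix();print("tool x pitch",np.degrees(np.arcsin(A[2,0])),"roll",np.degrees(np.arcsin(A[2,1])))
T=np.array([.5312,-.3461,.1296])-.0103*X;T[2]=.150
Rn=Ro.from_rotvec(-Y*np.radians(9.6))*Ro.from_quat(s["tcp_rot"]);print(T,Rn.as_matrix().round(3));print(target(T,Rn));np.savez("g3.npz",T=T,R=Rn.as_quat())
E
```

```text
time: 34.25
eef_pos: [0.5308, -0.3457, 0.129]
tcp_rot: [0.963, -0.256, -0.081, -0.021]
contact_force: [0.8, 2.1, 2.8]
opening: 0.411
finger_force: 50.8
time: 34.88
eef_pos: [0.5338, -0.3475, 0.149]
tcp_rot: [0.963, -0.256, -0.08, -0.021]
contact_force: [0.1, 0.5, -2.9]
opening: 0.41
finger_force: 59.9
[ 0.09429211  0.49955392 -2.94620095] [-0.07164622 -0.23631465  0.01454121] [-0.72  0.38  1.65 -0.04  1.27  1.38]
tool x pitch -9.53754516922608 roll 0.03223992583372549
[ 0.52226202 -0.34098117  0.15      ] [[ 0.868 -0.497  0.001]
 [-0.497 -0.868 -0.001]
 [ 0.001  0.001 -1.   ]]
(array([-0.0332,  0.0001,  0.0029]), array([-0.    ,  0.0533,  0.    ]))
```

```bash
python3 -m handwheel '[[-0.005,0,0,0,0.01,0,-1],[-0.015,0,0.001,0,0.025,0,-1],[-0.025,0,0.002,0,0.04,0,-1],[-0.033,0,0.003,0,0.0533,0,-1],[-0.033,0,0.003,0,0.0533,0,-1],[-0.033,0,0.003,0,0.0533,0,-1],[-0.033,0,0.003,0,0.0533,0,-1],[-0.033,0,0.003,0,0.0533,0,-1]]'
python3 -c "
from h import *
g=np.load('g3.npz');s=monitor.get_state();print(s['eef_pos'],s['wrist_torque'],s['contact_force'],target(g['T'],Ro.from_quat(g['R'])))"
python3 -m handwheel '[[0,0,0,0,0,0,-1]]'
python3 -c "
from h import *
s=monitor.get_state();print(s['wrist_torque'],s['contact_force'])"
python3 -m handwheel '[[0,0,0,0,0,0,-1]]'
python3 -c "
from h import *
s=monitor.get_state();print(s['wrist_torque'],s['contact_force'])"
```

```text
time: 35.88
eef_pos: [0.5223, -0.3408, 0.1493]
tcp_rot: [0.966, -0.257, -0.0, 0.0]
contact_force: [0.6, 0.1, -3.6]
opening: 0.409
finger_force: 60.0
[ 0.52228752 -0.3408439   0.14931773] [ 0.0138055   0.00580907 -0.03638453] [ 0.55212476  0.07059559 -3.61457718] (array([ 0.0001,  0.0003, -0.0017]), array([-0.0001,  0.0004,  0.0001]))
time: 36.0
eef_pos: [0.5222, -0.3408, 0.1493]
tcp_rot: [0.966, -0.257, -0.0, 0.0]
contact_force: [0.0, -0.8, -4.0]
opening: 0.406
finger_force: 60.0
[ 0.06239812 -0.03114999 -0.00020566] [ 4.14842366e-04 -7.89743406e-01 -3.95221795e+00]
time: 36.12
eef_pos: [0.5222, -0.3407, 0.1493]
tcp_rot: [0.966, -0.257, -0.0, 0.0]
contact_force: [-0.2, 0.6, -4.1]
opening: 0.408
finger_force: 60.0
[-0.01574395 -0.03312193 -0.03977475] [-0.2201723   0.60414484 -4.07168663]
```

```bash
python3 -m handwheel '[[0,-0.003,0.01,0,0,0,-1],[0,-0.005,0.02,0,0,0,-1],[0,-0.005,0.03,0,0,0,-1],[0,-0.005,0.036,0,0,0,-1],[0,-0.005,0.036,0,0,0,-1],[0,-0.005,0.036,0,0,0,-1]]'; python3 -m handwheel '[[0,0,0.0015,0,0,0,-1],[0,0,0.0025,0,0,0,-1],[0,0,0.0025,0,0,0,-1]]';python3 -m handwheel '[[0,0,0.0015,0,0,0,-1],[0,0,0.0025,0,0,0,-1],[0,0,0.0025,0,0,0,-1]]'
```

```text
time: 36.88
eef_pos: [0.5232, -0.3391, 0.1351]
tcp_rot: [0.966, -0.257, 0.0, 0.0]
contact_force: [0.3, 0.4, -4.2]
opening: 0.411
finger_force: 60.0
time: 37.25
eef_pos: [0.5231, -0.339, 0.134]
tcp_rot: [0.966, -0.257, -0.0, 0.0]
contact_force: [-1.2, -0.6, -3.6]
opening: 0.409
finger_force: 60.0
time: 37.62
eef_pos: [0.5231, -0.339, 0.1329]
tcp_rot: [0.966, -0.257, -0.0, 0.0]
contact_force: [0.4, -1.2, -3.8]
opening: 0.411
finger_force: 60.0
```

```bash
python3 -m handwheel '[[0,0,0.0015,0,0,0,-1],[0,0,0.0015,0,0,0,-1],[0,0,0.0015,0,0,0,-1]]'; python3 -m handwheel '[[0,0,0.0012,0,0,0,-1],[0,0,0.0012,0,0,0,-1],[0,0,0.0012,0,0,0,-1]]';python3 -m handwheel '[[0,0,0.0012,0,0,0,-1],[0,0,0.0012,0,0,0,-1],[0,0,0.0012,0,0,0,-1]]'
```

```text
time: 38.0
eef_pos: [0.5231, -0.339, 0.1324]
tcp_rot: [0.966, -0.257, -0.0, 0.0]
contact_force: [0.2, -0.3, -3.6]
opening: 0.407
finger_force: 60.0
time: 38.38
eef_pos: [0.5231, -0.339, 0.1319]
tcp_rot: [0.966, -0.257, -0.0, 0.0]
contact_force: [-0.1, -0.5, -4.6]
opening: 0.409
finger_force: 60.0
time: 38.75
eef_pos: [0.5231, -0.339, 0.1314]
tcp_rot: [0.966, -0.257, -0.0, 0.0]
contact_force: [-0.2, 0.8, -3.6]
opening: 0.412
finger_force: 60.0
```

```bash
python3 -m handwheel '[[0,0,0.0012,0,0,0,-1],[0,0,0.0012,0,0,0,-1],[0,0,0.0012,0,0,0,-1]]'; python3 -m handwheel '[[0,0,0.0012,0,0,0,-1],[0,0,0.0012,0,0,0,-1],[0,0,0.0012,0,0,0,-1]]'
```

```text
time: 39.12
eef_pos: [0.5231, -0.339, 0.1309]
tcp_rot: [0.966, -0.257, -0.0, 0.0]
contact_force: [0.3, 0.1, -4.8]
opening: 0.411
finger_force: 60.0
time: 39.5
eef_pos: [0.5231, -0.339, 0.1305]
tcp_rot: [0.966, -0.257, -0.0, 0.0]
contact_force: [-1.1, 0.5, -4.2]
opening: 0.412
finger_force: 60.0
```

```bash
python3 -m handwheel '[[0,0,0.0012,0,0,0,-1],[0,0,0.0012,0,0,0,-1],[0,0,0.0012,0,0,0,-1]]'; python3 -m handwheel '[[0,0,0.0012,0,0,0,-1],[0,0,0.0012,0,0,0,-1],[0,0,0.0012,0,0,0,-1]]'
```

```text
time: 39.88
eef_pos: [0.5232, -0.339, 0.1302]
tcp_rot: [0.966, -0.257, 0.0, 0.0]
contact_force: [0.5, -0.2, -1.9]
opening: 0.415
finger_force: 60.1
time: 40.25
eef_pos: [0.5232, -0.339, 0.1301]
tcp_rot: [0.966, -0.257, -0.0, 0.0]
contact_force: [-1.2, 2.1, 2.1]
opening: 0.413
finger_force: 60.6
```

```bash
cat > rd.py <<'E'
from h import *
s=monitor.get_state();X=np.array([.868,-.497,0]);Y=np.array([.497,.868,0]);M,F=s["wrist_torque"],s["contact_force"]
print("M_Y %.3f M_X %.3f  F_X %.2f F_Y %.2f F_Z %.2f z %.4f grip %.1f t %.2f"%(M@Y,M@X,F@X,F@Y,F[2],s["eef_pos"][2],s["finger_force"],s["time"]))
E
python3 rd.py
python3 -m handwheel '[[0,0,-0.0008,0,0,0,-1],[0,0,-0.0008,0,0,0,-1]]' >/dev/null; python3 rd.py
python3 -m handwheel '[[0,0,0,0,0,0,-1],[0,0,0,0,0,0,-1]]'>/dev/null; python3 rd.py
python3 -m handwheel '[[0,0,0,0,0,0,-1]]'>/dev/null; python3 rd.py
python3 -m handwheel '[[0,0,0,0,0,0,-1]]'>/dev/null; python3 rd.py
python3 -m handwheel '[[0,0,0,0,0,0,-1]]'>/dev/null; python3 rd.py
```

```text
M_Y 0.443 M_X 0.058  F_X -2.04 F_Y 1.23 F_Z 2.13 z 0.1301 grip 60.6 t 40.25
M_Y 0.406 M_X 0.145  F_X -2.62 F_Y 0.26 F_Z 3.00 z 0.1301 grip 60.6 t 40.50
M_Y 0.493 M_X 0.025  F_X -3.23 F_Y 0.32 F_Z 3.24 z 0.1302 grip 60.7 t 40.75
M_Y 0.534 M_X 0.146  F_X -2.78 F_Y 0.32 F_Z 2.57 z 0.1301 grip 60.7 t 40.88
M_Y 0.573 M_X 0.108  F_X -2.86 F_Y 0.69 F_Z 3.88 z 0.1301 grip 60.8 t 41.00
M_Y 0.521 M_X 0.119  F_X -3.06 F_Y 0.87 F_Z 4.93 z 0.1301 grip 60.8 t 41.12
```

```bash
python3 -m handwheel '[[0,0,-0.0015,0,0,0,-1],[0,0,-0.0015,0,0,0,-1],[0,0,-0.0015,0,0,0,-1]]' >/dev/null; python3 rd.py
python3 -m handwheel '[[0,0,0,0,0,0,-1],[0,0,0,0,0,0,-1]]'>/dev/null; python3 rd.py
python3 -m handwheel '[[0,0,0,0,0,0,-1],[0,0,0,0,0,0,-1]]'>/dev/null; python3 rd.py
```

```text
M_Y 0.176 M_X 0.068  F_X -1.08 F_Y 0.21 F_Z 0.51 z 0.1302 grip 60.6 t 41.50
M_Y 0.067 M_X 0.098  F_X -0.70 F_Y 0.59 F_Z 0.06 z 0.1302 grip 60.6 t 41.75
M_Y -0.075 M_X 0.023  F_X 0.17 F_Y 0.82 F_Z -0.58 z 0.1302 grip 60.4 t 42.00
```

```bash
python3 -m handwheel '[[0,0,0,0,0,0,-0.17],[0,0,0,0,0,0,-0.15],[0,0,0,0,0,0,-0.12],[0,0,0,0,0,0,-0.1],[0,0,0,0,0,0,-0.05],[0,0,0,0,0,0,0],[0,0,0,0,0,0,0.05],[0,0,0,0,0,0,0.1],[0,0,0,0,0,0,0.15],[0,0,0,0,0,0,0.2],[0,0,0,0,0,0,0.25],[0,0,0,0,0,0,0.25]]'; python3 rd.py
```

```text
time: 43.5
eef_pos: [0.5231, -0.339, 0.1304]
tcp_rot: [0.966, -0.257, -0.0, 0.0]
contact_force: [-0.3, -0.9, 0.9]
opening: 0.629
finger_force: 0.0
M_Y -0.004 M_X -0.014  F_X 0.18 F_Y -0.91 F_Z 0.86 z 0.1304 grip 0.0 t 43.50
```

```bash
python3 -m handwheel '[[0,0,-0.01,0,0,0,0.25],[0,0,-0.04,0,0,0,0.25],[0,0,-0.09,0,0,0,0.25],[0,0,-0.16,0,0,0,0.25],[0,0,-0.25,0,0,0,0.25],[0,0,-0.35,0,0,0,0.25],[0,0,-0.4,0,0,0,0.25],[0,0,-0.4,0,0,0,0.25],[0,0,-0.4,0,0,0,0.25],[0,0,-0.4,0,0,0,0.25],[0,0,-0.4,0,0,0,0.25],[0,0,-0.4,0,0,0,0.25]]'
python3 -m handwheel '[[0,0,0,0,0,0,0.25],[0,0,0,0,0,0,0.25],[0,0,0,0,0,0,0.25],[0,0,0,0,0,0,0.25],[0,0,0,0,0,0,0.25],[0,0,0,0,0,0,0.25],[0,0,0,0,0,0,0.25],[0,0,0,0,0,0,0.25],[0,0,0,0,0,0,0.25],[0,0,0,0,0,0,0.25],[0,0,0,0,0,0,0.25],[0,0,0,0,0,0,0.25]]'
python3 -c "
from plant import ctrl
print(ctrl.sign_off())"
```

```text
time: 45.0
eef_pos: [0.523, -0.3389, 0.2897]
tcp_rot: [0.966, -0.257, -0.001, -0.0]
contact_force: [-0.3, 0.2, 0.1]
opening: 0.625
finger_force: 0.0
time: 46.5
eef_pos: [0.5231, -0.339, 0.2904]
tcp_rot: [0.966, -0.257, -0.0, 0.0]
contact_force: [0.3, -0.0, 0.4]
opening: 0.625
finger_force: 0.0
the job is handed in; nothing more can be done
None
```

I balanced the module on the orange dome, released it and handed the job in at 46.5 s. All 200 camera calls were used up before the last placement, so I checked that one only by force readings, not by picture; I expect it level within about 3°.

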